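# Load two lotion pumps into the capper's feed chute

## Robot

A 6-joint arm with a two-finger parallel gripper is mounted at the origin on the work surface. World frame = base frame: x ahead of the robot, y to its left, z up, the work surface at z = 0. Lengths are in m, angles in degrees, forces in N, time in s.
With the tool pointing down it reaches from about 0.25 to 0.775 m from the base axis. Payload 4 kg.
Tool frame: the origin (TCP) lies on the mounting face of the last link; the fingertips stand 199 mm ahead of it and the grasp point (between the pads) lies 180 mm ahead of it; y points along the fingers, x is the direction in which the jaws open and shut, and the axes are right-handed (so a half turn about y gives the same grasp; the last joint's range is limited). The gripper opens to 94 mm and grips with 3 to 60 N. Pads are 16 mm wide; open, the fingers measure 119 mm over their backs; the gripper's body (75 mm by 177 mm) begins 78 mm behind the grasp point.
Start: joints at [70.01, 4.996, 78.535, -0, 96.463, -5.907], TCP at [0.134, 0.533, 0.405] pointing down, gripper open.
Joint ranges: [-177.83, 177.83], [-43.37, 116.18], [15.69, 146.23], [-61.86, 241.86], [9.47, 152.12], [-147.06, 147.06]. Speed limits (degrees/s): [159.86, 159.86, 180, 180, 180, 180].

## Interface

Orientations are given as [roll, pitch, yaw] about the fixed x, y, z axes, in that order (R = Rz(yaw) Ry(pitch) Rx(roll)).
In Python, from rig import bot, optics, job gives the robot as it stands.
- The arm moves only by the tool drive_tool, never from a script. Its argument "commands" is a list of rows, each a list of 7 numbers: the turn, a rotation vector about the world's x, y, z in degrees, then the shift along the world's x, y, z in mm, then the opening in per cent of the stroke, from 0 (shut) to 100 (fully open). A call has 1 to 8 rows; each row is the pose to reach, as a shift and turn from the pose measured when the call began; what a row does not reach only later rows make up. A row lasts 1/10 s, in which the tool goes at most 50 mm and 8.59 degrees, less where a joint would pass 70% of its speed; a pose out of reach is approached as far as the arm can. A call with a gripper value outside its range is refused whole. The fingers move at their own pace and stop on an object; "squeeze" is the grip in N (left out, the last holds). Time passes only in rows, so rows that repeat a pose let the fingers close. It gives the time, the measured TCP pose, the force and the opening at its end, in the units of the state.
- bot.read_state(): the state, without advancing time (a new reading comes with each control period).
- optics.snapshot(name): name is "scene" or "top" or "wrist"; returns a dict with "image" (480x640x3 uint8, red, green, blue), "mtx" (3x3 intrinsics, pixels), "view" (4x4, takes a point from world to camera coordinates); the wrist camera has in their place "hand_eye" (4x4, takes a point from camera to tool coordinates, whose origin is the TCP and whose axes are the tool frame's). Camera axes: x right, y up, looking along -z (the intrinsics and any distortion apply to the point x, -y, -z); pixel columns grow to the right and rows downward; lengths in m; the calibration is good to about 2 mm. A picture is of the moment at which its call begins: read the wrist's pose just before it. There is no depth.
- job.finish_job(): hands the job in, once; it reports no verdict.
The state is a dict: "time_s": time; "joint_positions": joint angles; "dq": joint speeds; "joint_torque": joint torques, N m; "tcp_pos": TCP position; "orientation": TCP orientation; "ft_force": force on the tool from outside, world axes, zero at the start; "moment": the same for the moment, N m; "width": opening from 0.0 (shut) to 1.0 (fully open).
Only numpy, scipy, OpenCV 4.12 (cv2) and the standard library are available. Lean on these libraries where they do the work, as an engineer would, in place of code of your own. Each camera call takes 0.05 s, during which the arm holds its last target. There are 200 camera calls.

## Task

Take the two spouted lotion pumps out of the rack and load them into the high end of the bench capper's sloping feed chute, hanging by their collars under the hold-down strips with their spouts trailing (pointing back up the slope), so that they slide down and queue one behind the other against the end stop. Leave the sprayer and the dropper in the rack and do not knock the other things about.

Things in the scene. Friction and masses are not known exactly. Their poses are not given: they have to be found in the camera images.
- track: the bench capper's feed chute: a straight steel hanging track, 38 wide, 220 long, inclined 32 degrees, on side posts. Origin: at its high end (the mouth), 180 above the table, on the centre line and on the running surface of the two lower rails. x runs down the slope, y across, z square to the rails, upwards. A pump hangs between the rails by its skirt, chamber and dip tube below; that space is free
- mouth (a point): x = 0 of the track. Lower rails: gap 20, running surface z = 0 from x = -18 down, lead-in bent 5 lower to x = -35. Side walls: 32.5 apart inside, flared from x = -12 back to -33. The skirt enters here only, from the open high end, moved along the slope with the pump's axis square to the rails and its long side along them
- strips (a point): start of the two hold-down strips (track x = 6) over the skirt's edges: 21 apart, underside at z = 9.5, top at 12; towards the mouth their ends turn up to a top of z = 17 at x = -12. The rails are slippery (friction about 0.25): a pump seated with its axis at x = 10 to 20 and let go slides down by itself
- top_guide (a point): upper end of the top guide (track x = 68, z = 66): a 6 dia rod over the centre line, underside 57 above the rails from x = 80 to the stop, on two wire portals 45 wide at x = 100 and 170. Seated pumps pass below it, one riding on top of the strips does not
- stop (a point): face of the end stop, a flat plate across the low end at track x = 200, from 12 below to 58 above the rails. A pump that is home touches it with its skirt (axis 17 before it). The next stands about 47 behind, its head against the first one's trailing spout. A spout pointing downhill strikes the plate first
- pump_a: black lotion pump with a spout, 30 g, upright in one of the rack's four holes at the start. Origin: on its axis at the flat underside of the skirt, which rests on the rack plate; z up its axis, x towards the spout. Above: oblong skirt 34 (x) x 28 (y) x 7, cut corners; collar 16 dia to 17, stem 10 dia, head block at 38 to 52, 22 (x) x 18 (y), flat sides. Below: chamber 14 dia to -42, dip tube 6 dia to -72
- pump_b: black lotion pump with a spout, 30 g, upright in one of the rack's four holes at the start. Origin: on its axis at the flat underside of the skirt, which rests on the rack plate; z up its axis, x towards the spout. Above: oblong skirt 34 (x) x 28 (y) x 7, cut corners; collar 16 dia to 17, stem 10 dia, head block at 38 to 52, 22 (x) x 18 (y), flat sides. Below: chamber 14 dia to -42, dip tube 6 dia to -72
- pump_a_spout (a point): tip of that pump's spout: 36 out along the pump's x, 47.5 above its origin. The spout is a bar 9 wide, 7 thick, that runs out from the head block
- pump_b_spout (a point): tip of that pump's spout: 36 out along the pump's x, 47.5 above its origin. The spout is a bar 9 wide, 7 thick, that runs out from the head block
- sprayer: black fine-mist sprayer with a plain round button head (18 dia) and no spout, top 46 above the rack plate, in the rack; not wanted. Origin as the pumps'
- dropper: black dropper closure with a rubber bulb, no spout, top 59 above the rack plate, in the rack; not wanted. Origin as the pumps'
- rack: fixed plywood rack 190 x 190, two boards on four pins; top face 95 above the table with four 21 dia holes at (+-45, +-45) of its axes, 90 apart. Origin: centre of its underside
- amber: amber bottle, 60 dia x 125, black cap, stands upright on the table, a bystander. Origin: centre of its underside
- spray_1: small clear spray bottle, 36 dia x 98, stands upright on the table, a bystander. Origin: centre of its underside
- spray_2: small clear spray bottle, 36 dia x 98, stands upright on the table, a bystander. Origin: centre of its underside
- overcap_1: black overcap, 25 dia x 34, stands upright on the table, a bystander. Origin: centre of its underside
- overcap_2: black overcap, 25 dia x 34, stands upright on the table, a bystander. Origin: centre of its underside
- beaker: clear beaker, 76 dia x 95, stands upright on the table, a bystander. Origin: centre of its underside

How it is judged (in metres and radians):
At the end, for the whole second after the job is handed in: Both pumps at rest in the track, skirt on the rails (-4 to +6 mm, within 8 mm of the centre line, 0.2 rad of square): one with its axis 10 to 24 mm from the stop face and spout tip over 40 mm from it, the other's axis 48 to 78 mm from the face and spout tip over 85 mm (((x of pump_a in the frame of track between 0.176 and 0.19 m and x of pump_a_spout in the frame of track below 0.16 m and z of pump_a in the frame of track between -0.004 and 0.006 m and y of pump_a in the frame of track between -0.008 and 0.008 m and angle between the z axis of each of pump_a, pump_b and the z axis of track, either way round below 0.2 rad and linear speed of each of pump_a, pump_b below 0.02 m/s and x of pump_b in the frame of track between 0.122 and 0.152 m and x of pump_b_spout in the frame of track below 0.115 m and z of pump_b in the frame of track between -0.004 and 0.006 m and y of pump_b in the frame of track between -0.008 and 0.008 m) or (x of pump_b in the frame of track between 0.176 and 0.19 m and x of pump_b_spout in the frame of track below 0.16 m and z of pump_b in the frame of track between -0.004 and 0.006 m and y of pump_b in the frame of track between -0.008 and 0.008 m and angle between the z axis of each of pump_b, pump_a and the z axis of track, either way round below 0.2 rad and linear speed of each of pump_b, pump_a below 0.02 m/s and x of pump_a in the frame of track between 0.122 and 0.152 m and x of pump_a_spout in the frame of track below 0.115 m and z of pump_a in the frame of track between -0.004 and 0.006 m and y of pump_a in the frame of track between -0.008 and 0.008 m))); the robot touches nothing.
It fails at once if the sprayer or the dropper is taken out or shifted by more than 20 mm (distance of any of sprayer, dropper from where it was at the start of the episode above 0.02 m).
It fails at once if a bystander on the table is shifted by more than 30 mm or knocked over (distance of any of amber, spray_1, spray_2, overcap_1, overcap_2, beaker from where it was at the start of the episode above 0.03 m or angle between any of amber, spray_1, spray_2, overcap_1, overcap_2, beaker's own z axis and vertical above 0.5 rad).
It also fails if it takes over 53 s, if anything falls off the work surface, if the arm or the gripper's body presses on something with over 40 N, if the wrist force passes 120 N, or if a joint passes its speed limit or range.

## Working session

There is one attempt and no reset: what is moved stays moved. The work goes in short steps, Python scripts to look and compute and a tool call to move; the robot and the scene stay as the last step left them, time stands still between calls to the robot, and variables do not carry over. Pictures are saved under pics/ and viewed, about 8 in all and at most 12, crops included, and the job is handed in when it is done.

Besides the shell and the picture viewer there is one more tool, called after "Emit:" as name(argument=value, ...), one argument or row to a line, values as JSON. drive_tool: Moves the arm, as the interface text tells. Its arguments: {"type":"object","properties":{"commands":{"type":"array"},"squeeze":{"type":"number"}},"required":["commands"]}

```bash
ls; mkdir -p pics
cat > h.py <<'E'
import numpy as np, cv2
from scipy.spatial.transform import Rotation as R
from rig import bot, optics, job
def tool():
    s=bot.read_state(); T=np.eye(4); T[:3,:3]=R.from_euler('xyz',s['orientation'],degrees=True).as_matrix(); T[:3,3]=s['tcp_pos']; return T
def shot(name,f=None):
    T=tool(); d=optics.snapshot(name)
    V=d['view'] if 'view' in d else np.linalg.inv(T@d['hand_eye'])
    if f: cv2.imwrite('pics/'+f,d['image'][:,:,::-1]); np.savez('pics/'+f[:-4],mtx=d['mtx'],V=V,T=T,img=d['image'])
    return d['image'],np.array(d['mtx']),np.array(V)
def load(f):
    z=np.load('pics/'+f+'.npz'); return z['img'],z['mtx'],z['V']
def proj(p,K,V):
    c=np.atleast_2d(p)@V[:3,:3].T+V[:3,3]; c=c*[1,-1,-1]; q=c@K.T; return q[:,:2]/q[:,2:]
def ray(u,K,V):
    d=np.linalg.solve(K,[u[0],u[1],1])*[1,-1,-1]; C=np.linalg.inv(V); d=C[:3,:3]@d; return C[:3,3],d/np.linalg.norm(d)
def onz(u,z,K,V):
    o,d=ray(u,K,V); return o+d*(z-o[2])/d[2]
def tri(us):
    A=0;b=0
    for u,K,V in us:
        o,d=ray(u,K,V);P=np.eye(3)-np.outer(d,d);A=A+P;b=b+P@o
    x=np.linalg.solve(A,b); return x
E
python3 - <<'E'
from h import *
s=bot.read_state();print(s['orientation'],s['time_s'],s['ft_force'],s['width'])
for n in('scene','top','wrist'):
    i,K,V=shot(n,n+'0.png');print(n,K.tolist(),np.linalg.inv(V).round(3).tolist())
E
```

```text
pics
[-89.98930677   0.12324302  75.91681518] 0.0 [ 0.13056761  0.34049402 -0.99576387] 1.0008415403804716
scene [[506.5746089936057, 0.0, 315.9430146234359], [0.0, 506.5746089936057, 236.36369534228797], [0.0, 0.0, 1.0]] [[0.22, -0.613, 0.758, 1.293], [0.975, 0.121, -0.186, -0.275], [0.022, 0.78, 0.625, 0.754], [0.0, 0.0, 0.0, 1.0]]
top [[477.03034037525737, 0.0, 316.1422798445768], [0.0, 477.03034037525737, 238.57875219921127], [0.0, 0.0, 1.0]] [[0.028, 0.996, -0.079, 0.482], [-0.999, 0.03, 0.022, -0.069], [0.024, 0.079, 0.997, 1.075], [0.0, 0.0, 0.0, 1.0]]
wrist [[338.9268462028236, 0.0, 319.0660320453315], [0.0, 338.9268462028236, 238.37963894095446], [0.0, 0.0, 1.0]] [[0.243, -0.94, -0.238, 0.065], [0.97, 0.235, 0.062, 0.551], [-0.002, -0.246, 0.969, 0.383], [0.0, 0.0, 0.0, 1.0]]
```

View pics/scene0.png

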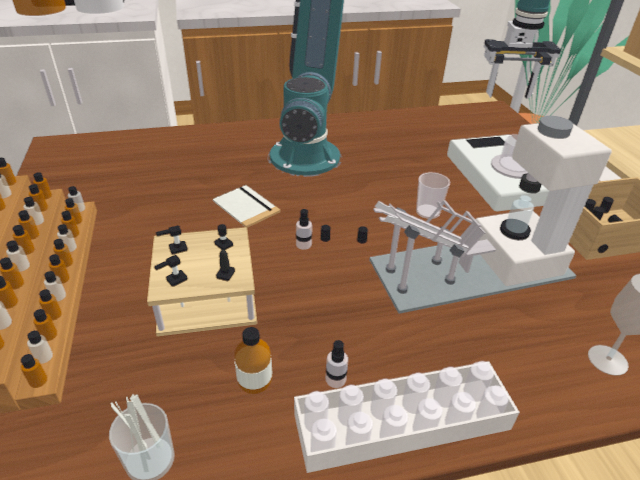

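View pics/top0.png

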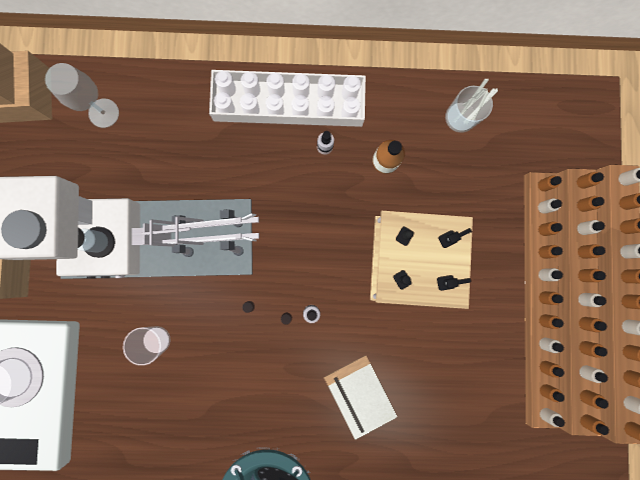

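Seen: the rack is at the top image's (380–472, 212–307). The spouted pumps are its two right-hand ones, at about (455,238) and (448,283), with spouts to the right, i.e. −y. The track runs from its mouth at (258,228) leftward (+y, downhill).

Run:
```python
from h import *
i,K,V=load('top0')
for u in [(381,211),(473,217),(469,308),(372,300)]: print('rack',onz(u,.095,K,V).round(4))
m=(cv2.cvtColor(i,cv2.COLOR_RGB2GRAY)<60).astype(np.uint8); m[:, :380]=0; m[:,475:]=0; m[:214]=0; m[305:]=0
n,l,st,c=cv2.connectedComponentsWithStats(m)
for k in range(1,n):
    if st[k,4]>15: print(st[k],c[k].round(1),onz(c[k],.145,K,V).round(4))
s,K2,V2=load('scene0')
a=cv2.resize(i[195:285,130:265],(800,533)[:2] if 0 else (600,400),interpolation=cv2.INTER_CUBIC)
cv2.imwrite('pics/mos.png',np.vstack([cv2.resize(i[200:268,130:265],None,fx=5,fy=5,interpolation=2)[:300],cv2.resize(s[190:300,365:500],None,fx=5,fy=5,interpolation=2)[:300]])[:,:,::-1])
```

```text
rack [ 0.6214 -0.2233  0.095 ]
rack [ 0.6149 -0.416   0.095 ]
rack [ 0.4264 -0.4082  0.095 ]
rack [ 0.4373 -0.2081  0.095 ]
[396 227  17  18 196] [404.3 235.7] [ 0.5668 -0.2622  0.145 ]
[439 228  33  20 273] [451.6 237.2] [ 0.5666 -0.3558  0.145 ]
[394 271  17  18 202] [402.  279.3] [ 0.4812 -0.259   0.145 ]
[437 276  34  14 280] [450.  282.1] [ 0.4784 -0.3533  0.145 ]
```

View pics/mos.png

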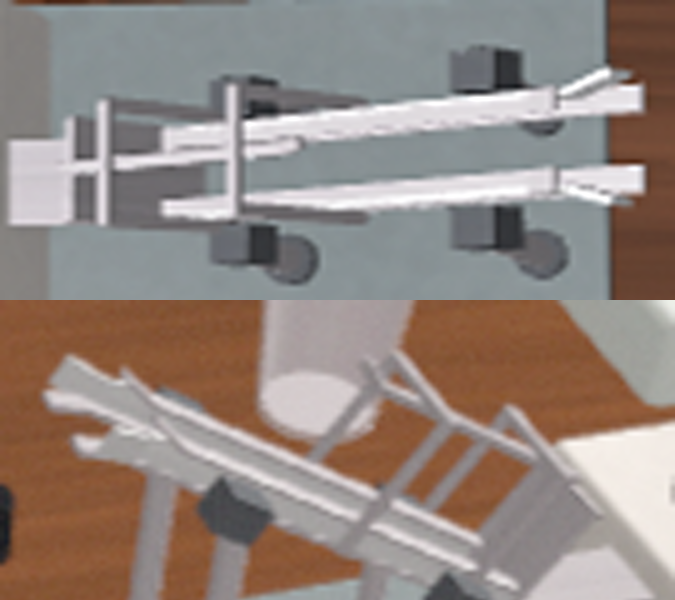

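```bash
cat >> h.py <<'E'
from scipy.optimize import least_squares
c32,s32=np.cos(np.radians(32)),np.sin(np.radians(32))
def track(p): # p = x,y (mouth), yaw rad of downhill horizontal direction, z fixed .18
    x=np.array([np.cos(p[2])*c32,np.sin(p[2])*c32,-s32]); y=np.array([-np.sin(p[2]),np.cos(p[2]),0]); z=np.cross(x,y)
    T=np.eye(4);T[:3,:3]=np.c_[x,y,z];T[:3,3]=[p[0],p[1],.18 if len(p)<4 else p[3]];return T
E
python3 - <<'E'
from h import *
i,K,V=load('top0')
mid=[((643,97),(643,180)),((555,97),(555,178)),((162,138),(162,208))]
obs=[np.mean(m,0)/5+[130,200] for m in mid]
print(onz(obs[0],.194,K,V),onz(obs[1],.187,K,V))
def f(p):
    T=track(p); r=[]
    for o,q in zip(obs,[(-35,0,-5),(-12,0,12),(p[3]*1e3,0,12)]):
        r+=list((proj(T[:3,:3]@(np.array(q)/1e3)+T[:3,3],K,V)[0]-o))
    return r
def f3(p): 
    T=track(p[:3]);r=[]
    for o,q in zip(obs,[(-35,0,-5),(6,0,12),(p[3]*1e3,0,12)]):
        r+=list((proj(T[:3,:3]@(np.array(q)/1e3)+T[:3,3],K,V)[0]-o))
    return r
s=least_squares(f3,[.5,.1,1.57,.19]);print(s.x,np.degrees(s.x[2]),np.round(s.fun,2))
for u in [(375,270-60.),(381,219)]: pass
s2,K2,V2=load('scene0')
T=track(s.x[:3])
for q in [(-35,10,-5),(-35,-10,-5),(200,0,58),(68,0,66)]:
    P=T[:3,:3]@(np.array(q)/1e3)+T[:3,3]; print(q,P.round(3),((proj(P,K2,V2)[0]-[365,190])*5+[0,300]).round(),((proj(P,K,V)[0]-[130,200])*5).round())
E
```

```text
[0.56894791 0.01913379 0.194     ] [0.56900226 0.05257133 0.187     ]
[0.56838482 0.0462859  1.61694587 0.20881999] 92.6441743054051 [ 2.79 -0.43 -2.79  0.53 -0.01 -0.12]
(-35, 10, -5) [0.56  0.014 0.194] [ 38. 407.] [657. 163.]
(-35, -10, -5) [0.58  0.014 0.194] [ 57. 437.] [657. 110.]
(200, 0, 58) [0.559 0.246 0.123] [559. 482.] [ 86. 163.]
(68, 0, 66) [0.564 0.139 0.2  ] [353. 365.] [314. 140.]
```

Mosaic: the mouth rails end at top pixel (258.6, 227.7). That puts the mouth near (0.568, 0.051) with downhill heading about 92.6°. Moving to the rack for a closer look.

Emit:
drive_tool(
  commands=[
    [0,0,-76,391,-883,0,50],
    [0,0,-76,391,-883,0,50],
    [0,0,-76,391,-883,0,50],
    [0,0,-76,391,-883,0,50],
    [0,0,-76,391,-883,0,50],
    [0,0,-76,391,-883,0,50],
    [0,0,-76,391,-883,0,50],
    [0,0,-76,391,-883,0,50],
  ],
  squeeze=30,
)

```text
time_s: 0.95
tcp_pos: [0.2957, 0.1659, 0.4042]
orientation: [-90.0, 0.0, 6.9]
ft_force: [1.0, 0.1, 0.6]
width: 0.5
```

Emit:
drive_tool(
  commands=[
    [0,0,-7,272,-116,46,50],
    [0,0,-7,272,-116,46,50],
    [0,0,-7,272,-116,46,50],
    [0,0,-7,272,-116,46,50],
    [0,0,-7,272,-116,46,50],
    [0,0,-7,272,-116,46,50],
    [0,0,-7,272,-116,46,50],
    [0,0,-7,272,-116,46,50],
  ],
)

```text
time_s: 1.75
tcp_pos: [0.5686, 0.0493, 0.4484]
orientation: [-90.0, 0.3, -0.2]
ft_force: [0.2, 0.4, -0.9]
width: 0.5
```

Run:
```python
from h import *
shot('wrist','w1.png'); s=bot.read_state(); print(s['time_s'],s['tcp_pos'],s['orientation'],np.round(s['joint_positions'],1))
```

```text
1.8 [0.56758493 0.04990121 0.44938331] [-89.95631236   0.16221882  -0.15177719] [ -0.7   7.4  70.9   0.  101.9  -0.5]
```

View pics/w1.png

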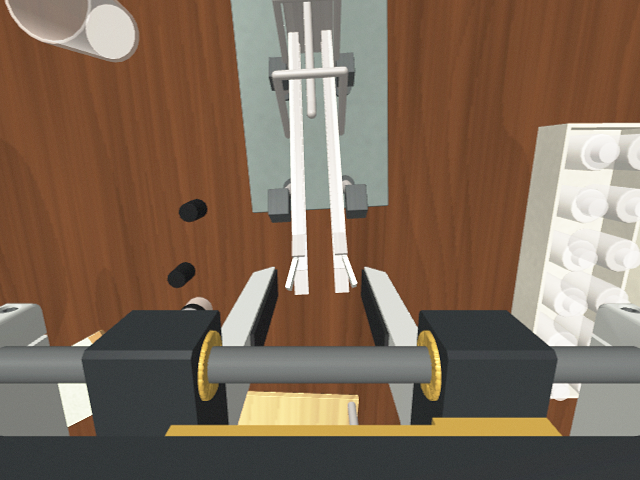

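Run:
```python
from h import *
i,K,V=load('w1')
cv2.imwrite('pics/w1c.png',cv2.resize(i[215:300,275:365],None,fx=7,fy=7,interpolation=2)[:,:,::-1])
g=cv2.cvtColor(i,cv2.COLOR_RGB2GRAY)
for r in (60,100,140,180,220,240,288):
    print(r,g[r,282:362].tolist())
```

```text
60 [123, 112, 115, 114, 115, 107, 179, 250, 254, 252, 246, 233, 233, 231, 232, 235, 238, 231, 193, 153, 152, 154, 147, 176, 224, 234, 233, 231, 228, 216, 187, 153, 139, 155, 151, 152, 153, 155, 151, 174, 208, 224, 233, 235, 236, 235, 232, 245, 253, 253, 247, 186, 111, 113, 113, 117, 117, 115, 120, 120, 122, 118, 118, 121, 120, 120, 119, 121, 120, 120, 118, 113, 129, 157, 154, 154, 153, 156, 156, 157]
100 [115, 114, 107, 86, 70, 79, 89, 223, 255, 254, 251, 239, 235, 235, 233, 234, 234, 229, 232, 230, 167, 153, 154, 153, 162, 197, 232, 236, 234, 231, 224, 213, 184, 148, 142, 155, 156, 154, 153, 155, 153, 162, 214, 240, 236, 236, 237, 238, 233, 240, 251, 253, 254, 250, 189, 147, 139, 116, 118, 115, 113, 117, 115, 111, 131, 154, 149, 152, 153, 151, 150, 153, 152, 152, 152, 152, 153, 152, 151, 153]
140 [157, 154, 153, 153, 151, 153, 149, 158, 243, 255, 254, 252, 245, 237, 239, 240, 239, 237, 241, 237, 214, 182, 151, 153, 155, 152, 153, 155, 155, 154, 153, 154, 152, 151, 153, 152, 154, 154, 155, 154, 155, 153, 151, 149, 186, 224, 230, 239, 238, 241, 237, 236, 247, 254, 254, 255, 252, 188, 
[... 887 characters left out ...]
85, 84, 81, 80, 78, 77, 99, 193, 239, 234, 236, 237, 233, 233, 233, 233, 231, 231, 235, 234, 238, 204, 71, 82, 83, 90, 91, 87, 86, 87, 88, 91, 91, 91, 87, 89, 84, 87, 88, 89, 84, 85, 87, 91, 91, 89, 81, 218, 252, 233, 234, 235, 237, 235, 232, 232, 232, 232, 232, 236, 232, 177, 71, 83, 80, 77, 80, 87, 85, 81, 82, 79, 81, 76, 77, 80, 79]
288 [84, 84, 77, 90, 118, 137, 162, 170, 137, 134, 105, 72, 158, 231, 241, 238, 238, 240, 238, 236, 237, 238, 236, 236, 240, 241, 193, 76, 84, 87, 89, 87, 86, 85, 85, 85, 85, 82, 83, 84, 87, 88, 89, 85, 85, 87, 88, 91, 92, 96, 96, 89, 113, 204, 243, 238, 237, 241, 240, 236, 237, 237, 235, 235, 237, 244, 225, 101, 73, 91, 93, 76, 76, 77, 77, 73, 76, 79, 65, 44]
```

View pics/w1c.png

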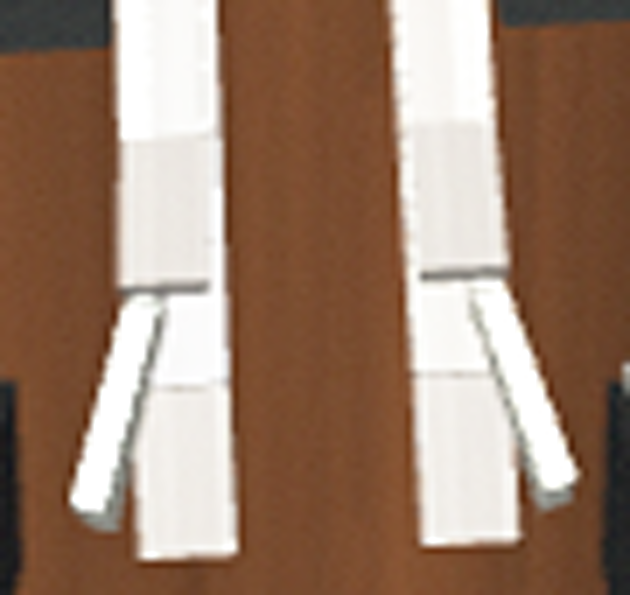

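Run:
```python
from h import *
i,K,V=load('w1')
a=lambda x,y:(275+x/7,215+y/7)
L=[((-35,10,-5),a(237,553)),((-35,-10,-5),a(421,546)),((-18,10,0),a(229,383)),((-18,-10,0),a(414,374)),((6,10.5,12),a(211,134)),((6,-10.5,12),a(413,123)),((-12,10.5,17),a(208,284)),((-12,-10.5,17),a(421,274))]
C=[((288.4+333.3)/2,60),((289.6+339.3)/2,140),((291.2+344.8)/2,220)]
def f(p,n=4):
    T=track(p[:n]);P=np.array([l[0] for l in L]+[(1e3*t,0,12) for t in p[-3:]])/1e3
    return (proj(P@T[:3,:3].T+T[:3,3],K,V)-np.array([l[1] for l in L]+C)).ravel()
s=least_squares(f,[.568,.05,1.6,.18,.16,.08,.02]);print(s.x.round(4),np.degrees(s.x[2]),s.fun.round(1).reshape(-1,2).tolist())
s=least_squares(lambda p:f(p,3),[.568,.05,1.6,.16,.08,.02]);print(s.x.round(4),np.degrees(s.x[2]),s.fun.round(1).reshape(-1,2).tolist())
for n in('top0','scene0'):
    i2,K2,V2=load(n);T=track(s.x[:3]); print([proj(T[:3,:3]@(np.array(q)/1e3)+T[:3,3],K2,V2)[0].round(1).tolist() for q in [(-35,10,-5),(-35,-10,-5)]])
np.save('track.npy',s.x[:3])
```

```text
[0.5679 0.0523 1.6221 0.1815 0.1653 0.0845 0.0163] 92.94199222159882 [[-0.2, -0.2], [0.6, -0.5], [-0.3, 0.1], [0.3, -0.0], [-0.6, -0.2], [-0.6, -0.2], [0.1, 0.5], [-0.2, 0.4], [0.1, -0.0], [0.2, -0.0], [0.4, -0.0]]
[0.5679 0.0519 1.6222 0.1665 0.0852 0.0165] 92.94282833177432 [[-0.1, -0.4], [0.5, -0.7], [-0.2, 0.0], [0.3, -0.0], [-0.5, -0.0], [-0.6, 0.0], [0.2, 0.6], [-0.3, 0.5], [0.1, -0.0], [0.2, -0.0], [0.4, -0.0]]
[[258.4, 232.7], [258.3, 222.0]]
[[375.4, 210.9], [379.2, 217.0]]
```

Emit:
drive_tool(
  commands=[
    [0,0,5,-43,-370,-25,50],
    [0,0,5,-43,-370,-25,50],
    [0,0,5,-43,-370,-25,50],
    [0,0,5,-43,-370,-25,50],
    [0,0,5,-43,-370,-25,50],
    [0,0,5,-43,-370,-25,50],
    [0,0,5,-43,-370,-25,50],
    [0,0,5,-43,-370,-25,50],
  ],
)

```text
time_s: 2.6
tcp_pos: [0.5226, -0.3218, 0.4248]
orientation: [-90.0, 0.2, 4.7]
ft_force: [-0.2, 0.4, -0.7]
width: 0.498
```

Run:
```python
from h import *
i,K,V=shot('wrist','w2.png'); s=bot.read_state(); print(s['time_s'],s['tcp_pos'],s['orientation'])
print(proj([[.569,-.361,.147],[.479,-.361,.147]],K,V))
```

```text
2.65 [ 0.52226133 -0.32382137  0.42416128] [-90.11350345   0.23442662   4.57864798]
[[372.78486895 295.90727522]
 [262.93309465 287.307485  ]]
```

View pics/w2.png

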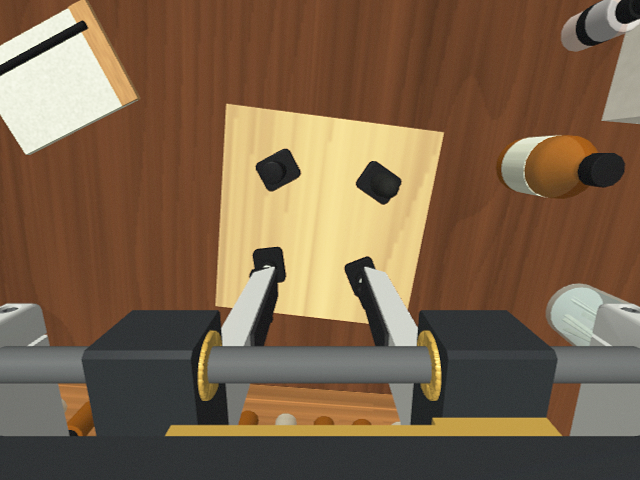

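Seen: the fingers hide the two pumps at about (268,265) and (360,275). The two heads behind them are round. I'm backing the camera off 90 mm.

Emit:
drive_tool(
  commands=[
    [0,0,0,0,-90,10,50],
    [0,0,0,0,-90,10,50],
    [0,0,0,0,-90,10,50],
    [0,0,0,0,-90,10,50],
  ],
)

```text
time_s: 3.05
tcp_pos: [0.5219, -0.4128, 0.4348]
orientation: [-90.1, 0.2, 4.6]
ft_force: [0.3, 0.3, -0.0]
width: 0.498
```

Run:
```python
from h import *
i,K,V=shot('wrist','w3.png'); s=bot.read_state(); print(s['time_s'],s['tcp_pos'],s['orientation'])
print(proj([[.569,-.361,.147],[.479,-.361,.147]],K,V))
c=i[110:310,210:450]
cv2.imwrite('pics/w3c.png',cv2.resize(c,None,fx=3,fy=3,interpolation=2)[:,:,::-1])
```

```text
3.1 [ 0.52214371 -0.41205772  0.4350352 ] [-90.09654186   0.18495849   4.65363534]
[[386.0520206  182.6898686 ]
 [270.89962811 173.2561137 ]]
```

View pics/w3c.png

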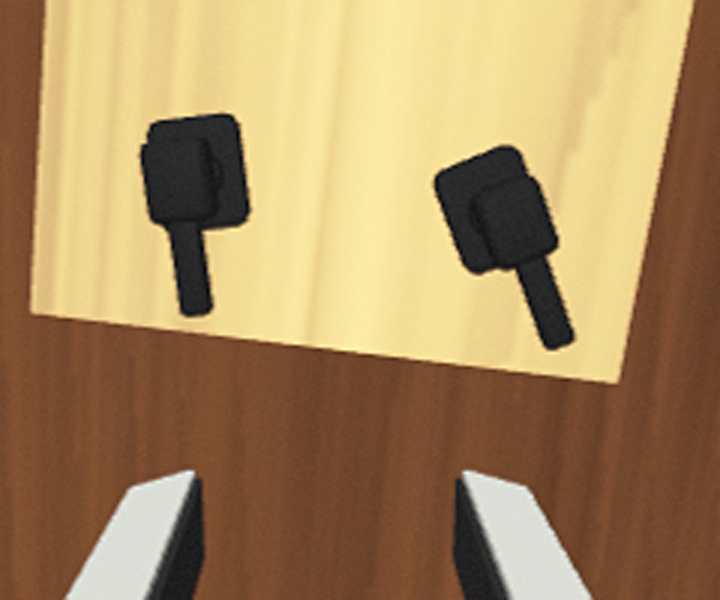

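Run:
```python
from h import *
i,K,V=load('w3'); i0,K0,V0=load('top0')
a=lambda x,y:(210+x/3,110+y/3)
for n,h,t in (('L',(180,179),(197,314)),('R',(514,222),(561,345))):
    H=onz(a(*h),.147,K,V);S=onz(a(*t),.146,K,V);d=S-H
    print(n,H.round(4),S.round(4),'len',np.hypot(*d[:2]).round(4),'yaw of pump y',np.degrees(np.arctan2(d[1],d[0]))+90, 'top px',proj([H,S],K0,V0).round(1).tolist())
for e in [(33,313),(618,383)]: print(onz(a(*e),.095,K,V).round(4))
```

```text
L [ 0.4782 -0.3583  0.147 ] [ 0.4842 -0.3935  0.146 ] len 0.0357 yaw of pump y 9.656392810858193 top px [[452.9, 282.3], [470.6, 279.8]]
R [ 0.5655 -0.3623  0.147 ] [ 0.5824 -0.394   0.146 ] len 0.0359 yaw of pump y 28.112420840473902 top px [[455.1, 237.9], [471.0, 229.8]]
[ 0.426  -0.4072  0.095 ]
[ 0.6151 -0.4149  0.095 ]
```

Emit:
drive_tool(
  commands=[
    [0,0,5,-44,54,0,50],
    [0,0,5,-44,54,0,50],
    [0,0,5,-44,54,-40,45],
    [0,0,5,-44,54,-75,45],
    [0,0,5,-44,54,-105,45],
    [0,0,5,-44,54,-114,45],
    [0,0,5,-44,54,-114,45],
  ],
)

```text
time_s: 3.8
tcp_pos: [0.4781, -0.3561, 0.3202]
orientation: [-90.0, 0.3, 9.8]
ft_force: [0.2, 0.6, 0.7]
width: 0.451
```

Emit:
drive_tool(
  commands=[
    [0,0,0,0,0,0,5],
    [0,0,0,0,0,0,5],
    [0,0,0,0,0,0,5],
    [0,0,0,0,0,0,5],
  ],
  squeeze=30,
)

```text
time_s: 4.2
tcp_pos: [0.4784, -0.3564, 0.3218]
orientation: [-90.1, 0.2, 9.8]
ft_force: [-0.1, 0.3, 2.8]
width: 0.19
```

Emit:
drive_tool(
  commands=[
    [0,0,0,0,0,20,5],
    [0,0,0,0,0,60,5],
    [0,0,0,0,0,105,5],
    [0,0,0,0,0,150,5],
    [0,0,0,0,0,160,5],
  ],
)

```text
time_s: 4.7
tcp_pos: [0.4779, -0.3562, 0.4895]
orientation: [-90.7, -0.3, 9.7]
ft_force: [-0.1, -1.4, 0.5]
width: 0.189
```

```bash
cat > go.py <<'E'
import sys
from h import *
# pump origin offset in tool frame: go.py tx ty tz(mm, track) [ox oz grasp-height mm]
T=tool(); TR=track(np.load('track.npy'))
gh=float(sys.argv[1]); dx=float(sys.argv[2])   # grasp height on pump; pump axis offset along tool z (mm)
off=np.array([0,180+gh,dx])/1e3
P=np.linalg.inv(TR)@np.r_[T[:3,:3]@off+T[:3,3],1]; print('t',bot.read_state()['time_s'],'now track',(P[:3]*1e3).round(1),'F',np.round(bot.read_state()['ft_force'],1),'w',bot.read_state()['width'])
Rt=TR[:3,:3]@np.array([[0,0,1],[-1,0,0],[0,-1,0]])  # cols: x=-ty, y=-tz, z=tx
rv=np.degrees(R.from_matrix(Rt@T[:3,:3].T).as_rotvec())
for a in sys.argv[3:]:
    q=np.array(eval(a))/1e3
    p=TR[:3,:3]@q+TR[:3,3]-Rt@off
    print(a,'rot',rv.round(2),'shift',((p-T[:3,3])*1e3).round(1),'tcp',p.round(3))
E
python3 go.py 46.8 -2 -90,0,25 -70,0,1.2 -45,0,1.2 12,0,1.2
```

```text
t 4.7 now track [-389.3  109.2 -145.7] F [-0.1 -1.4  0.5] w 0.18851805977029332
-90,0,25 rot [-31.21  -3.2   -6.71] shift [ 87.  466.8 -49.3] tcp [0.565 0.111 0.44 ]
-70,0,1.2 rot [-31.21  -3.2   -6.71] shift [ 86.7 471.2 -80.1] tcp [0.565 0.115 0.409]
-45,0,1.2 rot [-31.21  -3.2   -6.71] shift [ 85.6 492.3 -93.4] tcp [0.564 0.136 0.396]
12,0,1.2 rot [-31.21  -3.2   -6.71] shift [  83.2  540.6 -123.6] tcp [0.561 0.184 0.366]
```

Emit:
drive_tool(
  commands=[
    [-3,-0.3,-0.7,9,47,0,5],
    [-6.5,-0.7,-1.4,18,95,0,5],
    [-10,-1,-2,27,143,0,5],
    [-14,-1.4,-3,36,190,0,5],
    [-18,-1.8,-4,45,238,0,5],
    [-22,-2.2,-4.7,54,286,-10,5],
    [-26,-2.7,-5.6,63,334,-20,5],
    [-30,-3.1,-6.4,72,380,-30,5],
  ],
)

```text
time_s: 5.5
tcp_pos: [0.5497, 0.0259, 0.4586]
orientation: [-120.9, 0.0, 3.3]
ft_force: [0.4, -0.4, 0.3]
width: 0.192
```

```bash
python3 go.py 46.8 -2 -90,0,15
```

```text
t 5.5 now track [-166.7   18.9   -3.8] F [ 0.4 -0.4  0.3] w 0.19197859680877719
-90,0,15 rot [-1.05 -0.08 -0.33] shift [ 15.4  79.4 -27. ] tcp [0.565 0.105 0.432]
```

Emit:
drive_tool(
  commands=[
    [-1,0,-0.3,8,40,-13,5],
    [-1,0,-0.3,15.4,79.4,-27,5],
    [-1,0,-0.3,15.4,79.4,-27,5],
    [-1,0,-0.3,15.4,79.4,-27,5],
  ],
)

```text
time_s: 5.9
tcp_pos: [0.5653, 0.106, 0.4301]
orientation: [-122.0, 0.2, 3.1]
ft_force: [-0.7, -0.4, 0.6]
width: 0.188
```

```bash
python3 go.py 46.8 -2 -60,0,1.2 -30,0,1.2 12,0,1.2
python3 - <<'E'
from h import *
i,K,V=shot('wrist','w4.png')
a=i[100:480,160:480]
j,K2,V2=shot('scene','s4.png'); b=cv2.resize(j[140:267,340:500],None,fx=3,fy=3,interpolation=2)[:380]
cv2.imwrite('pics/m4.png',np.hstack([a,b])[:,:,::-1])
E
```

```text
t 5.9 now track [-88.6   0.4  14. ] F [-0.7 -0.4  0.6] w 0.18802580698509344
-60,0,1.2 rot [ 0.01 -0.24 -0.13] shift [ -1.   17.4 -26. ] tcp [0.564 0.123 0.404]
-30,0,1.2 rot [ 0.01 -0.24 -0.13] shift [ -2.3  42.8 -41.9] tcp [0.563 0.149 0.388]
12,0,1.2 rot [ 0.01 -0.24 -0.13] shift [ -4.2  78.4 -64.2] tcp [0.561 0.184 0.366]
```

View pics/m4.png

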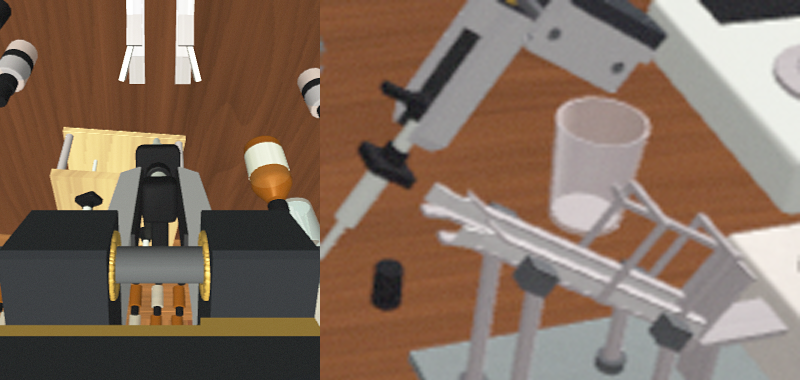

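Run:
```python
from h import *
i,K,V=load('w4'); z=np.load('pics/w4.npz'); T=z['T']
# pump frame in tool: x=-tool z, y=tool x, z=-tool y, origin (0,226.8,-2)
f=lambda p:T[:3,:3]@(np.array([p[1],226.8-p[2],-2-p[0]])/1e3)+T[:3,3]
print(proj([f((-17,10,7)),f((-17,-10,7)),f((-17,0,7)),f((-13,14,7)),f((-13,-14,7))],K,V).round(1))
TR=track(np.load('track.npy'));g=lambda q:TR[:3,:3]@(np.array(q)/1e3)+TR[:3,3]
print(proj([g((-35,10,-5)),g((-35,-10,-5)),g((-18,10,0)),g((-18,-10,0))],K,V).round(1))
G=cv2.cvtColor(i,cv2.COLOR_RGB2GRAY)
for r in (180,172): print(r,G[r,275:370].tolist())
for r in (246,250,254,260): print(r,G[r,285:350].tolist())
print(G[232:262,318].tolist())
```

```text
[[335.7 247.4]
 [303.  247.4]
 [319.3 247.4]
 [342.1 253.7]
 [296.6 253.7]]
[[305.1 183.2]
 [335.4 183.4]
 [304.6 156.8]
 [336.2 157. ]]
180 [80, 78, 73, 99, 208, 255, 255, 255, 255, 147, 89, 75, 77, 70, 169, 230, 222, 222, 222, 225, 223, 219, 220, 222, 222, 219, 218, 222, 231, 206, 103, 71, 74, 80, 79, 76, 79, 82, 80, 81, 82, 85, 82, 81, 82, 82, 85, 85, 89, 90, 85, 90, 87, 89, 85, 86, 86, 83, 77, 100, 185, 229, 221, 220, 223, 226, 221, 218, 220, 220, 220, 220, 220, 223, 233, 199, 57, 64, 62, 107, 193, 255, 255, 255, 255, 255, 154, 70, 71, 73, 70, 66, 68, 71, 69]
172 [79, 79, 77, 74, 64, 208, 255, 255, 255, 255, 255, 156, 105, 109, 192, 227, 221, 221, 223, 225, 222, 220, 220, 220, 220, 219, 220, 224, 234, 199, 74, 76, 76, 80, 78, 81, 82, 76, 78, 78, 79, 80, 84, 82, 83, 82, 83, 82, 87, 90, 88, 91, 87, 88, 88, 86, 87, 81, 82, 77, 170, 230, 223, 222, 222, 224, 224, 219, 219, 221, 220, 220, 218, 221, 229, 199, 89, 114, 193, 252, 255, 254, 255, 254, 172, 64, 73, 72, 78, 73, 73, 71, 70, 71, 70]
246 [220, 217, 215, 216, 218, 214, 208, 204, 204, 203, 208, 212, 179, 81, 9, 14, 27, 26, 26, 28,
[... 458 characters left out ...]
, 75, 79]
254 [221, 219, 217, 217, 216, 210, 207, 202, 205, 195, 131, 29, 43, 46, 43, 45, 45, 40, 45, 42, 43, 45, 45, 44, 46, 44, 43, 42, 45, 44, 45, 39, 44, 45, 43, 42, 44, 43, 44, 48, 39, 38, 40, 43, 43, 44, 45, 41, 43, 44, 46, 42, 40, 42, 28, 135, 190, 143, 83, 68, 69, 72, 76, 76, 77]
260 [220, 219, 217, 218, 215, 208, 205, 204, 203, 211, 174, 29, 45, 43, 45, 46, 47, 48, 46, 42, 46, 44, 47, 40, 43, 45, 42, 42, 40, 47, 43, 43, 43, 45, 44, 42, 45, 47, 42, 43, 40, 43, 44, 43, 42, 43, 45, 46, 44, 46, 42, 39, 44, 42, 23, 137, 190, 163, 114, 70, 74, 74, 75, 79, 79]
[85, 124, 207, 201, 198, 198, 179, 154, 149, 153, 160, 172, 92, 20, 27, 35, 33, 46, 45, 46, 45, 46, 45, 47, 45, 43, 44, 40, 45, 42]
```

The skirt sits about 0.9 mm to track +y of the rail centre, so I'll correct by 0.8. Entering slowly.

Emit:
drive_tool(
  commands=[
    [0,-0.2,-0.1,-0.2,17.4,-26,5],
    [0,-0.2,-0.1,-0.2,17.4,-26,5],
    [0,-0.2,-0.1,-0.8,30,-34,5],
    [0,-0.2,-0.1,-1.5,42.8,-41.9,5],
    [0,-0.2,-0.1,-1.5,42.8,-41.9,5],
  ],
)

```text
time_s: 6.5
tcp_pos: [0.5635, 0.1482, 0.3891]
orientation: [-122.0, -0.0, 2.9]
ft_force: [0.4, -0.3, -0.1]
width: 0.187
```

```bash
python3 go.py 46.8 -2 -20,-0.8,1.2 -10,-0.8,1.2 0,-0.8,1.2  14,-0.8,1.2;  python3 - <<'E'
from h import *
i,K,V=shot('wrist','w5.png'); T=np.load('pics/w5.npz')['T']
f=lambda p:T[:3,:3]@(np.array([p[1],226.8-p[2],-2-p[0]])/1e3)+T[:3,3]
print(proj([f((-17,0,7)),f((-13,14,7)),f((-13,-14,7))],K,V).round(1))
TR=track(np.load('track.npy'));g=lambda q:TR[:3,:3]@(np.array(q)/1e3)+TR[:3,3]
print(proj([g((-35,10,-5)),g((-35,-10,-5)),g((-18,10,0)),g((-18,-10,0)),g((6,10.5,12)),g((-12,10.5,17))],K,V).round(1))
a=cv2.resize(i[180:300,250:390],None,fx=3,fy=3,interpolation=2)
j,_,_=shot('scene','s5.png'); b=cv2.resize(j[170:260,365:460],None,fx=4,fy=4,interpolation=2)
cv2.imwrite('pics/m5.png',np.hstack([a,b])[:,:,::-1])
E
```

```text
t 6.5 now track [-30.8  -0.5   1.6] F [ 0.4 -0.3 -0.1] w 0.18693412665037656
-20,-0.8,1.2 rot [-0.04  0.05  0.06] shift [-0.2  9.1 -6.2] tcp [0.563 0.157 0.383]
-10,-0.8,1.2 rot [-0.04  0.05  0.06] shift [ -0.6  17.6 -11.5] tcp [0.563 0.166 0.378]
0,-0.8,1.2 rot [-0.04  0.05  0.06] shift [ -1.   26.1 -16.8] tcp [0.562 0.174 0.372]
14,-0.8,1.2 rot [-0.04  0.05  0.06] shift [ -1.7  37.9 -24.2] tcp [0.562 0.186 0.365]
[[319.3 247.4]
 [342.1 253.7]
 [296.6 253.7]]
[[303.5 272.5]
 [333.5 272.5]
 [302.8 250.1]
 [334.1 250. ]
 [300.5 216.5]
 [300.5 248.3]]
```

View pics/m5.png

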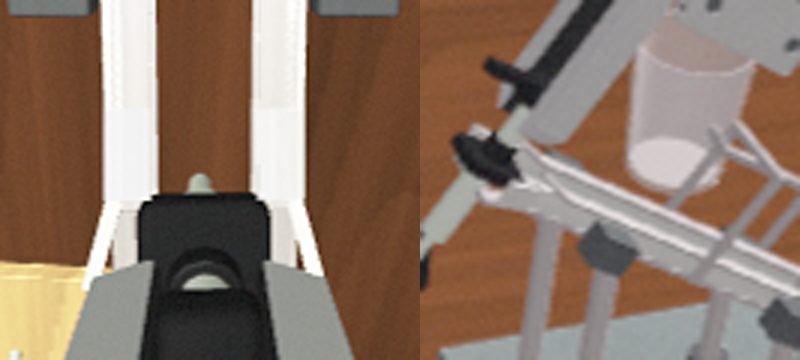

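The skirt (crop cols 139–271) is centred on the gap (158–251), so I'll push on.

Emit:
drive_tool(
  commands=[
    [0,0,0,-0.2,9.1,-6.2,5],
    [0,0,0,-0.4,13.5,-9,5],
    [0,0,0,-0.6,17.6,-11.5,5],
    [0,0,0,-0.8,22,-14.2,5],
  ],
)

```text
time_s: 7.0
tcp_pos: [0.5628, 0.1698, 0.3758]
orientation: [-122.0, -0.2, 2.8]
ft_force: [-0.3, -0.2, -0.5]
width: 0.192
```

```bash
python3 go.py 46.8 -2 5,-0.8,1.2 16,-0.8,1.2
```

```text
t 7.0 now track [-5.7 -1.3  1.8] F [-0.3 -0.2 -0.5] w 0.19195697967744416
5,-0.8,1.2 rot [0.01 0.16 0.1 ] shift [-0.6  8.7 -6.2] tcp [0.562 0.178 0.37 ]
16,-0.8,1.2 rot [0.01 0.16 0.1 ] shift [ -1.1  18.  -12. ] tcp [0.562 0.188 0.364]
```

Emit:
drive_tool(
  commands=[
    [0,0.1,0.1,-0.3,5,-3.7,5],
    [0,0.1,0.1,-0.6,8.7,-6.2,5],
    [0,0.1,0.1,-0.8,13.4,-9.1,5],
    [0,0.1,0.1,-1.1,18,-12,5],
    [0,0.1,0.1,-1.1,18,-12,5],
  ],
)

```text
time_s: 7.5
tcp_pos: [0.5616, 0.1884, 0.3631]
orientation: [-122.0, 0.0, 3.0]
ft_force: [-0.8, -0.3, -0.5]
width: 0.191
```

```bash
python3 go.py 46.8 -2 18,-0.8,0.5;  python3 - <<'E'
from h import *
i,K,V=shot('wrist','w6.png')
a=cv2.resize(i[180:300,250:390],None,fx=3,fy=3,interpolation=2)
j,_,_=shot('scene','s6.png'); b=cv2.resize(j[170:260,365:460],None,fx=4,fy=4,interpolation=2)
cv2.imwrite('pics/m6.png',np.hstack([a,b])[:,:,::-1])
E
```

```text
t 7.5 now track [16.8 -0.8  0.9] F [-0.8 -0.3 -0.5] w 0.19069783632974313
18,-0.8,0.5 rot [ 0.01 -0.01 -0.04] shift [ 0.   0.8 -0.9] tcp [0.562 0.189 0.362]
```

View pics/m6.png

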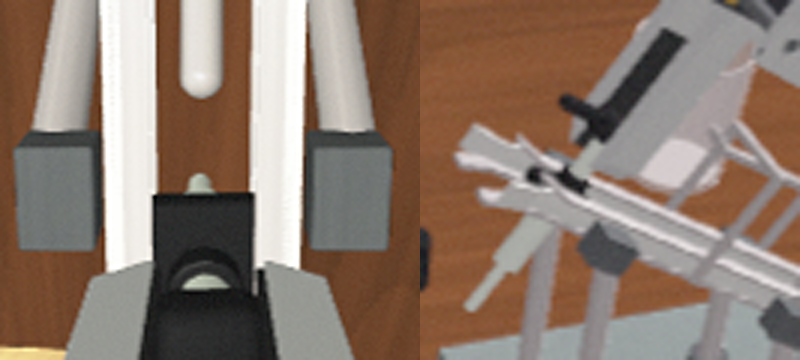

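The skirt is under the strips. Releasing it.

Emit:
drive_tool(
  commands=[
    [0,0,0,0,0,0,45],
    [0,0,0,0,0,0,45],
    [0,0,0,0,0,0,45],
    [0,0,0,0,0,0,45],
    [0,0,0,0,0,0,45],
    [0,0,0,0,0,0,45],
  ],
)

```text
time_s: 8.2
tcp_pos: [0.5617, 0.1878, 0.3638]
orientation: [-122.0, -0.1, 2.9]
ft_force: [0.4, 0.9, 0.2]
width: 0.452
```

Run:
```python
from h import *
i,K,V=shot('wrist','w7.png')
j,_,_=shot('scene','s7.png'); b=cv2.resize(j[180:280,365:490],None,fx=3,fy=3,interpolation=2)
print(i.shape,b.shape)
cv2.imwrite('pics/m7.png',np.hstack([i[0:300,170:470],b])[:,:,::-1])
```

```text
(480, 640, 3) (300, 375, 3)
```

View pics/m7.png

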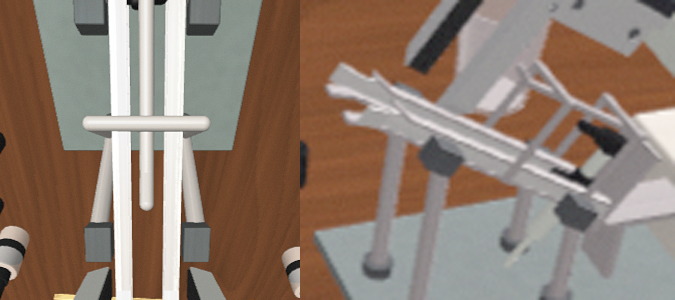

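The first pump is home at the stop with its spout trailing. Now back for the second.

Run:
```python
from h import *
T=tool()
print((R.from_euler('xyz',[-90,0,28.1],degrees=True)*R.from_matrix(T[:3,:3]).inv()).as_rotvec(degrees=True), (np.array([.5655,-.3613,.435])-T[:3,3])*1e3)
```

```text
[31.09067279  8.68125778 24.49525801] [   3.76365099 -549.1834655    71.28641776]
```

Emit:
drive_tool(
  commands=[
    [0,0,0,0,0,45,45],
    [0,0,0,0,-10,90,45],
    [6,1.7,4.9,0,-55,100,45],
    [12,3.5,9.8,0,-103,100,45],
    [18.6,5.2,14.7,1,-151,100,45],
    [25,7,19.6,1,-200,100,45],
    [31,8.7,24.5,2,-249,100,45],
    [31,8.7,24.5,2,-298,100,45],
  ],
)

```text
time_s: 9.1
tcp_pos: [0.5632, -0.1129, 0.464]
orientation: [-90.0, -0.0, 28.1]
ft_force: [0.3, 0.2, -0.6]
width: 0.447
```

```bash
cat > dn.py <<'E'
from h import *
T=tool();print(bot.read_state()['time_s'],(R.from_euler('xyz',[-90,0,28.1],degrees=True)*R.from_matrix(T[:3,:3]).inv()).as_rotvec(degrees=True).round(2), ((np.array([.5655,-.3613,.435])-T[:3,3])*1e3).round(1))
E
python3 dn.py
```

```text
9.1 [-0.02  0.04 -0.01] [   2.3 -248.4  -29. ]
```

Emit:
drive_tool(
  commands=[
    [0,0,0,0.5,-49,0,45],
    [0,0,0,1,-98,-10,45],
    [0,0,0,1.5,-147,-20,45],
    [0,0,0,2,-196,-29,45],
    [0,0,0,2.3,-240,-29,45],
    [0,0,0,2.3,-248.4,-29,45],
    [0,0,0,2.3,-248.4,-29,45],
  ],
)

```text
time_s: 9.8
tcp_pos: [0.5652, -0.3631, 0.4339]
orientation: [-89.9, -0.0, 28.0]
ft_force: [0.1, -0.1, -0.5]
width: 0.449
```

```bash
python3 dn.py
```

```text
9.8 [-0.08 -0.04  0.15] [0.3 1.8 1.1]
```

Emit:
drive_tool(
  commands=[
    [0,0,0,0.3,1.5,-40,45],
    [0,0,0,0.3,1.5,-80,45],
    [0,0,0,0.3,1.5,-105,45],
    [0,0,0,0.3,1.5,-112.5,45],
    [0,0,0,0.3,1.5,-112.5,45],
  ],
)

```text
time_s: 10.3
tcp_pos: [0.5658, -0.36, 0.3209]
orientation: [-89.8, 0.0, 28.1]
ft_force: [0.8, -0.4, -0.2]
width: 0.447
```

Emit:
drive_tool(
  commands=[
    [0,0,0,0,0,0,5],
    [0,0,0,0,0,0,5],
    [0,0,0,0,0,0,5],
    [0,0,0,0,0,0,5],
  ],
  squeeze=30,
)

```text
time_s: 10.7
tcp_pos: [0.566, -0.3601, 0.3227]
orientation: [-90.0, -0.1, 28.1]
ft_force: [-0.2, 0.3, 3.1]
width: 0.189
```

Emit:
drive_tool(
  commands=[
    [0,0,0,0,0,20,5],
    [0,0,0,0,0,60,5],
    [0,0,0,0,0,105,5],
    [0,0,0,0,0,150,5],
    [0,0,0,0,0,160,5],
  ],
)

```text
time_s: 11.2
tcp_pos: [0.5653, -0.3597, 0.4908]
orientation: [-90.6, -0.4, 28.0]
ft_force: [-0.2, -1.3, 1.1]
width: 0.186
```

```bash
python3 go.py 47 -1.7 -90,-0.4,15
```

```text
t 11.2 now track [-395.6   20.7 -148.3] F [-0.2 -1.3  1.1] w 0.1856857234071351
-90,-0.4,15 rot [-30.58  -8.11 -24.56] shift [ 3.000e-01  4.649e+02 -5.880e+01] tcp [0.566 0.105 0.432]
```

Emit:
drive_tool(
  commands=[
    [-3,-0.8,-2.4,0,46,0,5],
    [-6.1,-1.6,-4.9,0,93,0,5],
    [-9.2,-2.4,-7.4,0,140,0,5],
    [-13,-3.4,-10.4,0,187,0,5],
    [-18,-4.8,-14.5,0,235,0,5],
    [-23,-6.1,-18.5,0,282,-10,5],
    [-28,-7.4,-22.5,0,330,-20,5],
    [-30.6,-8.1,-24.6,0,375,-30,5],
  ],
)

```text
time_s: 12.0
tcp_pos: [0.5646, 0.0176, 0.4594]
orientation: [-122.2, 0.0, 2.9]
ft_force: [0.2, -0.1, -0.8]
width: 0.186
```

```bash
python3 go.py 47 -1.7 -90,-0.4,15
```

```text
t 12.0 now track [-179.2    5.3   -8.1] F [ 0.2 -0.1 -0.8] w 0.1862541776574793
-90,-0.4,15 rot [ 0.16 -0.02  0.07] shift [  0.9  87.6 -27.4] tcp [0.566 0.105 0.432]
```

Emit:
drive_tool(
  commands=[
    [0,0,0,0.5,40,-10,5],
    [0,0,0,0.9,80,-24,5],
    [0,0,0,0.9,87.6,-27.4,5],
    [0,0,0,0.9,87.6,-27.4,5],
    [0,0,0,0.9,87.6,-27.4,5],
  ],
)

```text
time_s: 12.5
tcp_pos: [0.5657, 0.1044, 0.432]
orientation: [-122.2, 0.0, 2.8]
ft_force: [-0.3, -0.3, 0.2]
width: 0.189
```

```bash
python3 go.py 47 -1.7 -60,-0.8,1.2 -30,-0.8,1.2
python3 - <<'E'
from h import *
i,K,V=shot('wrist','w8.png'); T=np.load('pics/w8.npz')['T']
f=lambda p:T[:3,:3]@(np.array([p[1],227-p[2],-1.7-p[0]])/1e3)+T[:3,3]
print(proj([f((-17,0,7)),f((-13,14,7)),f((-13,-14,7))],K,V).round(1))
G=cv2.cvtColor(i,cv2.COLOR_RGB2GRAY).astype(int)
for r in (172,180): 
    b=np.where(G[r,275:370]>150)[0]+275; print(r,b[np.where(np.diff(b)>8)[0]],b[np.where(np.diff(b)>8)[0]+1])
for r in (254,258): 
    b=np.where(G[r,285:352]<55)[0]+285; print(r,b.min(),b.max(),len(b))
print(G[235:262,318].tolist())
E
```

```text
t 12.5 now track [-91.5  -0.1  14.5] F [-0.3 -0.3  0.2] w 0.18920825578199063
-60,-0.8,1.2 rot [ 0.2  -0.02  0.11] shift [ -0.6  18.9 -27.5] tcp [0.565 0.123 0.404]
-30,-0.8,1.2 rot [ 0.2  -0.02  0.11] shift [ -1.9  44.3 -43.4] tcp [0.564 0.149 0.389]
[[319.3 246.9]
 [342.1 253.1]
 [296.6 253.1]]
172 [303] [334]
180 [] []
254 297 340 44
258 297 340 44
[220, 199, 199, 198, 168, 167, 169, 168, 173, 174, 95, 20, 19, 30, 40, 45, 42, 44, 43, 44, 45, 42, 44, 45, 43, 44, 44]
```

Emit:
drive_tool(
  commands=[
    [0.2,0,0.1,-0.9,18.9,-27.5,5],
    [0.2,0,0.1,-0.9,18.9,-27.5,5],
    [0.2,0,0.1,-1.5,32,-35.5,5],
    [0.2,0,0.1,-2.2,44.3,-43.4,5],
    [0.2,0,0.1,-2.2,44.3,-43.4,5],
  ],
)

```text
time_s: 13.05
tcp_pos: [0.5634, 0.1493, 0.3881]
orientation: [-122.0, 0.1, 3.0]
ft_force: [0.7, 0.8, -1.3]
width: 0.191
```

```bash
python3 go.py 47 -1.7 -20,-0.5,1.2 -5,-0.5,1.2
```

```text
t 13.05 now track [-29.2  -0.3   1.2] F [ 0.7  0.8 -1.3] w 0.19138227843991357
-20,-0.5,1.2 rot [-0.03 -0.06 -0.02] shift [-0.4  7.9 -4.9] tcp [0.563 0.157 0.383]
-5,-0.5,1.2 rot [-0.03 -0.06 -0.02] shift [ -1.   20.6 -12.8] tcp [0.562 0.17  0.375]
```

Emit:
drive_tool(
  commands=[
    [0,0,0,-0.4,7.9,-4.9,5],
    [0,0,0,-0.6,12,-7.5,5],
    [0,0,0,-0.8,16.4,-10.2,5],
    [0,0,0,-1,20.6,-12.8,5],
  ],
)

```text
time_s: 13.45
tcp_pos: [0.5624, 0.1702, 0.3753]
orientation: [-122.0, 0.0, 3.0]
ft_force: [-0.2, 0.5, -0.7]
width: 0.188
```

```bash
python3 go.py 47 -1.7 5,-0.5,1.2 16,-0.5,1
```

```text
t 13.45 now track [-4.6 -0.4  1.4] F [-0.2  0.5 -0.7] w 0.1880103974016083
5,-0.5,1.2 rot [-0.02 -0.04 -0.02] shift [-0.5  8.1 -5.3] tcp [0.562 0.178 0.37 ]
16,-0.5,1 rot [-0.02 -0.04 -0.02] shift [ -0.9  17.3 -11.3] tcp [0.561 0.188 0.364]
```

Emit:
drive_tool(
  commands=[
    [0,0,0,-0.3,4,-2.6,5],
    [0,0,0,-0.5,8.1,-5.3,5],
    [0,0,0,-0.7,12.7,-8.2,5],
    [0,0,0,-0.9,17.3,-11.3,5],
    [0,0,0,-0.9,17.3,-11.3,5],
  ],
)

```text
time_s: 13.95
tcp_pos: [0.5614, 0.1882, 0.3635]
orientation: [-122.0, 0.1, 3.0]
ft_force: [0.4, -0.7, 0.8]
width: 0.186
```

```bash
python3 go.py 47 -1.7 16,-0.5,1
python3 - <<'E'
from h import *
i,K,V=shot('wrist','w9.png')
a=cv2.resize(i[180:300,250:390],None,fx=3,fy=3,interpolation=2)
j,_,_=shot('scene','s9.png'); b=cv2.resize(j[170:260,365:460],None,fx=4,fy=4,interpolation=2)
cv2.imwrite('pics/m9.png',np.hstack([a,b])[:,:,::-1])
E
```

```text
t 13.95 now track [16.9 -0.4  0.9] F [ 0.4 -0.7  0.8] w 0.18550813382105288
16,-0.5,1 rot [-0.02 -0.08 -0.06] shift [ 0.  -0.6  0.5] tcp [0.561 0.188 0.364]
```

View pics/m9.png

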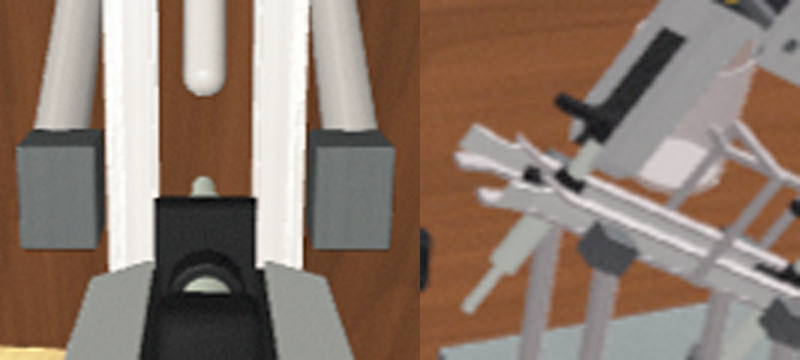

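The second pump is under the strips the same way. Releasing it, then withdrawing upward.

Emit:
drive_tool(
  commands=[
    [0,0,0,0,0,0,45],
    [0,0,0,0,0,0,45],
    [0,0,0,0,0,0,45],
    [0,0,0,0,0,0,45],
    [0,0,0,0,0,0,45],
    [0,0,0,0,0,0,45],
  ],
)

```text
time_s: 14.65
tcp_pos: [0.5615, 0.1876, 0.3639]
orientation: [-122.0, 0.1, 3.0]
ft_force: [0.1, -0.3, -0.4]
width: 0.452
```

Emit:
drive_tool(
  commands=[
    [0,0,0,0,0,40,45],
    [0,0,0,0,-10,85,45],
    [0,0,0,-40,-50,100,45],
    [0,0,0,-80,-90,100,45],
    [0,0,0,-120,-130,100,45],
    [0,0,0,-120,-130,100,45],
    [0,0,0,-120,-130,100,45],
  ],
)

```text
time_s: 15.35
tcp_pos: [0.4395, 0.0561, 0.4652]
orientation: [-122.0, -0.1, 2.8]
ft_force: [-0.6, -0.2, -0.0]
width: 0.452
```

Run:
```python
from h import *
j,K,V=shot('scene','s10.png'); t,_,_=shot('top','t10.png'); s=bot.read_state(); print(s['time_s'],s['ft_force'])
TR=track(np.load('track.npy'))
for o in (183,136):
    for q in ((o,0,52),(o-36,0,47.5)): print(q,((proj(TR[:3,:3]@(np.array(q)/1e3)+TR[:3,3],K,V)[0]-[365,180])*4).round())
b=cv2.resize(j[180:300,365:500],None,fx=4,fy=4,interpolation=2)
c=cv2.resize(t,(260,195)); c=np.vstack([c,np.zeros((285,260,3),np.uint8)])
cv2.imwrite('pics/m10.png',np.hstack([b,c])[:,:,::-1])
```

```text
15.45 [ 0.10423029 -0.08771001  0.14495398]
(183, 0, 52) [427. 182.]
(147, 0, 47.5) [375. 167.]
(136, 0, 52) [367. 154.]
(100, 0, 47.5) [313. 139.]
```

No more pictures can be viewed, so I'm checking numerically.

Run:
```python
from h import *
j,K,V=load('s10'); j0,_,_=load('scene0'); t,Kt,Vt=load('t10'); t0,_,_=load('top0'); j7,_,_=load('s7')
TR=track(np.load('track.npy'))
D=lambda i:cv2.cvtColor(i,cv2.COLOR_RGB2GRAY)<50
m=D(j)&~D(j0); 
def blobs(m,roi):
    y0,y1,x0,x1=roi; n,l,st,c=cv2.connectedComponentsWithStats(m[y0:y1,x0:x1].astype(np.uint8))
    return [((st[k,:2]+[x0,y0]).tolist(),st[k,2:].tolist(),(c[k]+[x0,y0]).round(1).tolist()) for k in range(1,n) if st[k,4]>8]
print('now',blobs(m,(180,290,380,500))); print('first only',blobs(D(j7)&~D(j0),(205,290,430,500)))
for o in (183,136):
    q=np.array([(o-36,0,47.5),(o,0,45),(o-17,0,3),(o+17,0,3)])/1e3
    print(o,proj(q@TR[:3,:3].T+TR[:3,3],K,V).round(1).tolist(),'top',proj(q[:2]@TR[:3,:3].T+TR[:3,3],Kt,Vt).round(1).tolist())
print('top',blobs(D(t)&~D(t0),(200,270,100,260)))
print('rack',blobs(D(t),(214,305,383,472)))
# bystander change in top view
d=cv2.absdiff(t,t0).max(2)>60; print('diff',blobs(cv2.morphologyEx(d.astype(np.uint8),cv2.MORPH_OPEN,np.ones((3,3))),(60,400,80,520)))
```

```text
now [([444, 216], [5, 4, 14], [445.9, 217.5]), ([451, 218], [23, 13, 120], [461.8, 223.5]), ([442, 232], [12, 7, 22], [447.2, 234.6]), ([455, 236], [7, 6, 20], [458.1, 238.7])]
first only [([458, 221], [15, 11, 72], [465.7, 225.6]), ([454, 237], [8, 5, 16], [457.5, 238.9])]
183 [[458.9, 221.9], [469.6, 228.0], [451.1, 240.7], [461.8, 245.2]] top [[167.3, 232.0], [155.6, 233.2]]
136 [[443.3, 214.7], [454.5, 221.2], [435.7, 234.2], [446.9, 239.0]] top [[184.7, 230.3], [172.3, 231.7]]
top [([164, 228], [11, 2, 13], [168.6, 228.3]), ([179, 230], [13, 8, 67], [185.6, 234.5]), ([153, 233], [22, 7, 90], [165.0, 235.8]), ([248, 239], [10, 31, 119], [252.9, 254.8]), ([226, 261], [4, 9, 30], [227.3, 265.0])]
rack [([396, 227], [17, 18, 188], [404.2, 235.7]), ([394, 271], [17, 18, 195], [402.0, 279.4])]
diff [([167, 227], [4, 3, 12], [168.5, 228.0]), ([439, 228], [33, 20, 324], [452.1, 237.0]), ([181, 231], [11, 7, 71], [186.4, 234.2]), ([165, 233], [10, 6, 50], [170.1, 235.6]), ([154, 235], [4, 4, 16], [155.5, 236.5]), ([215, 238], [42, 66, 1032], [235.9, 264.4]), ([254, 240], [18, 29, 175], [
[... 267 characters left out ...]
0, 294.5]), ([100, 289], [7, 7, 33], [102.8, 291.8]), ([110, 290], [17, 6, 90], [118.6, 292.3]), ([136, 290], [20, 5, 82], [144.4, 292.1]), ([199, 291], [49, 48, 866], [230.6, 320.0]), ([210, 295], [3, 4, 12], [211.0, 296.5]), ([222, 296], [3, 4, 12], [223.0, 297.5]), ([92, 298], [9, 30, 113], [95.4, 312.1]), ([93, 298], [106, 102, 6929], [141.5, 348.9]), ([80, 303], [27, 97, 1590], [89.0, 358.8]), ([211, 302], [3, 3, 9], [212.0, 303.0]), ([228, 312], [3, 4, 12], [229.0, 313.5]), ([272, 312], [23, 10, 150], [283.0, 317.0]), ([100, 321], [5, 8, 33], [102.3, 324.5]), ([260, 341], [12, 25, 127], [263.4, 354.8]), ([256, 354], [3, 4, 12], [257.0, 355.5]), ([255, 363], [4, 6, 21], [256.3, 365.4])]
```

Emit:
drive_tool(
  commands=[
    [0,0,0,0,0,0,45],
    [0,0,0,0,0,0,45],
    [0,0,0,0,0,0,45],
    [0,0,0,0,0,0,45],
    [0,0,0,0,0,0,45],
  ],
)

```text
time_s: 15.95
tcp_pos: [0.4417, 0.0578, 0.4641]
orientation: [-122.0, 0.0, 3.0]
ft_force: [0.1, -0.3, -0.3]
width: 0.45
```

Run:
```python
from h import *
a,_,_=load('s10'); b,_,_=shot('scene','s11.png')
d=cv2.absdiff(a,b).max(2)[195:290,380:500]; print(d.max(),(d>50).sum()); print(job.finish_job())
```

```text
18 0
the job is handed in; nothing more can be done
None
```

I loaded both spouted pumps into the chute, spouts trailing. They queue against the end stop, and I handed the job in at about 16 s of the 53 s allowed.

**Checks:**
- **Pump positions:** In the scene camera, both spout tips lie within about 2 px of where queued pumps should be (axes at track x of about 183 and 136 mm). I saw the first pump home in a picture. The second is confirmed only from pixel positions, because the picture limit was reached. Its visible skirt patch fits only roughly, being partly hidden.
- **At rest:** The pumps did not move between two scene pictures about 0.5 s apart.
- **Sprayer and dropper:** They are unmoved in the rack, within 0.1 px in the top view.
- **Forces:** Force readings during the insertions stayed at about 2 N or less, and about 3 N when gripping.
- **Bystanders:** No changes showed around the amber bottle or the far spray bottle. The arm blocked the top view of the beaker, the overcaps and the near spray bottle, so I did not check those at the end. The gripper passed well above them.

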